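# Grade the soaked suction-jar lids and caps with the rocking strainer

### The job

The suction-jar lids and their small port caps have finished soaking and lie mixed in the rocking strainer. Bring the drying tray up under the strainer's pouring lip, rock the strainer towards the tub until all four caps have dropped between the rods into the tub, then tip it the other way so that both lids end up in the drying tray, and leave the strainer level. The parts are clean: do not touch lids or caps with the gripper or arm, and leave the other things on the bench where they stand.

Things in the scene. Friction and masses are not known exactly. Their poses are not given: they have to be found in the camera images.
- tub_stand: fixed steel soaking tub with two brackets that carry the strainer. Origin on the bench straight below the middle of the strainer's pivot axis (axis at z = 160 mm); x along that axis, y from the pouring end towards tub and handle, z up. Brackets at x = -123 and +123 mm, y = -12 to 48, up to z = 175, knobs out to 148 mm either side
- tub_in (a point): centre of the tub's inner floor, 3 mm above the bench; axes as tub_stand. The open tub is 238 mm along x and 240 along y (tub_stand y = -35 to +205), 85 mm high, walls 3 mm. On the pouring side (y below -35) the bench is clear up to 147 mm high, the underside of the level strainer
- strainer (a joint): tilt of the strainer in rad: 0 level, negative = handle end down over the tub (stop at -0.6), positive = handle end up, pouring lip down (stop at 0.8). Friction of 0.8 N m holds it wherever it is left: about 5 N at the handle moves it. The wet plastic parts start to slide at 0.3 to 0.46 rad of tilt
- strainer_grip (a point): middle of the handle: a bare level steel bar 12 mm thick, 110 long, parallel to the pivot axis, 165 mm along y and 75 above the axis when level (235 above the bench; 129 at the -0.6 stop, 331 at the 0.8 stop). Stays at its two ends lead down to the end wall; 100 mm between them is free. It may be pinched from above (it turns in the fingers), or pushed down and hooked up
- pivot (a point): middle of the pivot axis, on the strainer; axes turn with the strainer, as tub_stand's when level. The strainer is a steel pan 216 mm wide with side and end walls 39 mm high, end wall at y = 141 mm. Its deck is 10 mm below the axis
- rods (a point): middle of the strainer's open half (y = -20 to 141 mm from the axis): four 6 mm rods along y, 44 mm apart, gaps of 36 to 38 mm that let the caps fall through and not the lids. Now and then a cap catches on a rod behind a lid, until the strainer is rocked to and fro. The other half (y = -150 to -20) is solid sheet 3 mm thick
- lip (a point): middle of the pouring lip, the strainer's open edge, 213 mm wide, 150 mm from the pivot axis, on the deck's upper side. Fully down, it is 45 mm above the bench and about 100 mm out from the axis; lids slide off it onto what lies there and run on until a wall stops them
- tray_mid (a point): centre of the loose steel drying tray, 18 mm above its underside: 280 mm along x, 240 along y, rim 39 mm high, wall 3 mm with 8 mm round bead on top, floor 3 mm, 0.6 to 1.1 kg. Starts too far off to catch lids; slides on the bench, can be pushed or pinched by a rim. It serves well with its middle some 180 mm from the pivot axis on the pouring side, square to the strainer
- lid_a_mid (a point): white plastic suction-jar lid: a disc 100 mm across and 22 mm high with two upright stub ports (16 mm across, 44 mm above the underside), 60 to 130 g; the point is on its axis, 11 mm above its underside, z up through the ports. It starts flat on the rods
- lid_b_mid (a point): white plastic suction-jar lid: a disc 100 mm across and 22 mm high with two upright stub ports (16 mm across, 44 mm above the underside), 60 to 130 g; the point is on its axis, 11 mm above its underside, z up through the ports. It starts flat on the solid half
- cap0_mid (a point): white plastic port cap of the same material as the lids: a stepped disc 28 mm across and 20 mm high (upper 5 mm 20 mm across), 15 g; the point is its centre, half-way up. It starts standing on the solid half of the strainer
- cap1_mid (a point): white plastic port cap of the same material as the lids: a stepped disc 28 mm across and 20 mm high (upper 5 mm 20 mm across), 15 g; the point is its centre, half-way up. It starts standing on the solid half of the strainer
- cap2_mid (a point): white plastic port cap of the same material as the lids: a stepped disc 28 mm across and 20 mm high (upper 5 mm 20 mm across), 15 g; the point is its centre, half-way up. It starts standing on the solid half of the strainer
- cap3_mid (a point): white plastic port cap of the same material as the lids: a stepped disc 28 mm across and 20 mm high (upper 5 mm 20 mm across), 15 g; the point is its centre, half-way up. It starts standing on the solid half of the strainer
- jar: bystander: empty clear suction jar, 100 mm across, 150 mm high; origin under its centre
- spray: bystander: white bottle, 60 mm across, 160 mm high; origin under its centre
- brush: bystander: cleaning brush lying flat, 200 mm long along its x, 20 mm thick; origin under its middle
- kidney: bystander: steel dish, 110 mm across, 35 mm high; origin under its centre

How it is judged:
On the way, in this order (a step that is already met when the one before it is completed fails the run):
1. all four caps have dropped through into the tub (x of cap0_mid in the frame of tub_in between -0.118 and 0.118 m and y of cap0_mid in the frame of tub_in between -0.12 and 0.12 m and z of each of cap0_mid, cap1_mid, cap2_mid, cap3_mid in the frame of tub_in below 0.06 m and x of cap1_mid in the frame of tub_in between -0.118 and 0.118 m and y of cap1_mid in the frame of tub_in between -0.12 and 0.12 m and x of cap2_mid in the frame of tub_in between -0.118 and 0.118 m and y of cap2_mid in the frame of tub_in between -0.12 and 0.12 m and x of cap3_mid in the frame of tub_in between -0.118 and 0.118 m and y of cap3_mid in the frame of tub_in between -0.12 and 0.12 m), for 0.1 s.
2. both lids have been tipped into the drying tray (x of lid_a_mid in the frame of tray_mid between -0.125 and 0.125 m and y of lid_a_mid in the frame of tray_mid between -0.105 and 0.105 m and z of lid_a_mid in the frame of tray_mid between -0.03 and 0.08 m and x of lid_b_mid in the frame of tray_mid between -0.125 and 0.125 m and y of lid_b_mid in the frame of tray_mid between -0.105 and 0.105 m and z of lid_b_mid in the frame of tray_mid between -0.03 and 0.08 m), for 0.1 s.
At the end, for the whole second after the job is handed in: all four caps lie in the tub; both lids lie in the drying tray, any way up or leaning (centre within 125 by 105 mm of the tray's middle, at most 80 mm above it); the strainer is level within 0.12 rad; lids, caps and tray at rest (under 0.03 m/s) (all of step 1 and all of step 2 and value of joint strainer between -0.12 and 0.12 rad and linear speed of each of cap0, cap1, cap2, cap3, lid_a, lid_b, drying_tray below 0.03 m/s); the robot touches nothing.
It fails at once if the gripper or arm touches a lid or a cap (contact force between any of the fingers, the arm and cap0 above 0.3 N or contact force between any of the fingers, the arm and cap1 above 0.3 N or contact force between any of the fingers, the arm and cap2 above 0.3 N or contact force between any of the fingers, the arm and cap3 above 0.3 N or contact force between any of the fingers, the arm and lid_a above 0.3 N or contact force between any of the fingers, the arm and lid_b above 0.3 N).
It fails at once if one of the other things on the bench is shifted by more than 30 mm (distance of any of jar, spray, brush, kidney from where it was at the start of the episode above 0.03 m).
It also fails if it takes over 70 s, if anything falls off the work surface, if the arm or the gripper's body presses on something with over 40 N, if the wrist force passes 120 N, or if a joint passes its speed limit or range.

### The arm

A 7-joint arm with a two-finger parallel gripper is mounted at the origin on the work surface. World frame = base frame: x ahead of the robot, y to its left, z up, the work surface at z = 0. Lengths are in m, angles in rad, forces in N, time in s.
With the tool pointing down it reaches from about 0.4 to 0.875 m from the base axis. Payload 6.5 kg.
Tool frame: the origin (TCP) lies midway between the tips of the shut fingers; the grasp point (between the pads) lies 19 mm behind it; z points along the fingers, y is the line along which they close (so a half turn about z gives the same grasp; the last joint's range is limited). The gripper opens to 85 mm and grips with 20 to 120 N. Pads are 22 mm wide; open, the fingers measure 114 mm over their backs; the gripper's body (76 mm by 85 mm) begins 54 mm behind the grasp point. The pads swing forward as they close: fully open they stand 13 mm farther back than shut.
Start: joints at [-1.292, 0.536, -0.004, 1.538, 0.003, 1.067, -0.071], TCP at [0.22, 0.612, 0.231] pointing down, gripper open.
Joint ranges: [-2.7, 2.7], [-0.37, 2.16], [-1.27, 1.26], [0.24, 2.4], [-1.31, 4.45], [0.19, 1.91], [-2.76, 2.76]. Speed limits (rad/s): [2.39, 2.39, 3.14, 3.14, 3.14, 3.14, 3.14].

### API

Orientations are given as [roll, pitch, yaw] about the fixed x, y, z axes, in that order (R = Rz(yaw) Ry(pitch) Rx(roll)).
In Python, from workcell import arm, grab_frame, camera_params, workorder, find_in, masks_of gives the robot as it stands.
- The arm moves only by the tool send_rows, never from a script. Its argument "motion" is a list of rows, each a list of 7 numbers: the shift along the tool's x, y, z normalised to -1 to 1, where 1 is 150 mm, then the turn, a rotation vector about the tool's x, y, z normalised to -1 to 1, where 1 is pi/4 rad, then the opening, from 0 (shut) to 1 (fully open). In form: [[dx, dy, dz, wx, wy, wz, grip], ...]. A call has 1 to 8 rows; each row is the pose to reach, as a shift and turn from the pose commanded when the call began, along the tool's axes at that moment; what a row does not reach only later rows make up. A row lasts 1/10 s, in which the tool goes at most 50 mm and 8.59 degrees, less where a joint would pass 70% of its speed; a pose out of reach is approached as far as the arm can. A call with a number of a shift or a turn outside -1 to 1 is refused whole. A call with a gripper value outside its range is refused whole. The fingers move at their own pace and stop on an object; "squeeze" is the grip in N (left out, the last holds). Time passes only in rows, so rows that repeat a pose let the fingers close. It gives the time, the measured TCP pose, the force, the opening and the grip force at its end, in the units of the state.
- arm.get_state(): the state, without advancing time (a new reading comes with each control period).
- grab_frame(name): name is "side" or "top"; returns (picture, depth): 420x560x3 uint8, blue, green, red; 420x560 float32, m along the optical axis (not along the pixel's ray), 0 where there is no reading.
- camera_params(name): a dict with "mtx" (3x3 intrinsics, pixels), "rvec" (rotation vector, rad) and "tvec" (3), from world to camera coordinates, as OpenCV has them. Camera axes: x right, y down, z forward; pixel columns grow to the right and rows downward; lengths in m; the calibration is good to about 2 mm. A picture is of the moment at which its call begins. camera_params takes no time and is no camera call.
- workorder.finish_job(): hands the job in; it is judged then, once.
Trained networks look in the newest picture that a camera, given by its name, has taken for a name from the list of things; names that differ only in an ending like _2 or _b are one class to them, and where a whole thing is asked for, a point or a joint stands for the part that bears it (a point fixed in the world has none). Each returns a list of dicts, best first, with "confidence" (0 to 1); they miss things now and then, are a little off and sometimes report something else, mostly with a low value. They report only what shows in the picture. A call takes as long as a camera call.
- find_in(name, camera): "bbox" ([left, top, right, bottom] in pixels, round what is visible of it).
- masks_of(name, camera): "mask" (420x560 bool, what is visible of it) and "bbox" ([left, top, right, bottom] in pixels, round what is visible of it).
The state is a dict: "time_s": time; "joint_positions": joint angles; "qd": joint speeds; "tau": joint torques, N m; "tool_pos": TCP position; "orientation": TCP orientation; "force": force on the tool from outside, world axes, zero at the start; "moment": the same for the moment, N m; "finger_gap": finger opening in m; "grip_force": force on a finger pad.
Only numpy, scipy, OpenCV 4.12 (cv2) and the standard library are available. Lean on these libraries where they do the work, as an engineer would, in place of code of your own. Each camera call takes 0.05 s, during which the arm holds its last target. There are 200 camera calls.

## Working session

There is one attempt and no reset: what is moved stays moved. The work goes in short steps, Python scripts to look and compute and a tool call to move; the robot and the scene stay as the last step left them, time stands still between calls to the robot, and variables do not carry over. Pictures are saved under pics/ and viewed, at most 10 in all, crops included, and the job is handed in when it is done.

Besides the shell and the picture viewer there is one more tool, called after "Call:" as name(argument=value, ...), one argument or row to a line, values as JSON. send_rows: Moves the arm, as the interface text tells. Scaled input: -1 to 1 covers 150 mm each way for a shift and pi/4 rad each way for a turn. Its arguments: {"type":"object","properties":{"motion":{"type":"array","items":{"type":"array","items":{"type":"number","minimum":-1,"maximum":1}}},"squeeze":{"type":"number"}},"required":["motion"]}

```bash
mkdir -p pics; cat > h.py <<'E'
import numpy as np, cv2
from workcell import arm, grab_frame, camera_params, workorder, find_in, masks_of
from scipy.spatial.transform import Rotation as R
def cam(n):
    p=camera_params(n); Rm=cv2.Rodrigues(np.array(p["rvec"],float))[0]
    return np.array(p["mtx"],float),Rm,np.array(p["tvec"],float).ravel()
def cloud(n,d):
    K,Rm,t=cam(n); v,u=np.mgrid[:d.shape[0],:d.shape[1]]
    c=np.stack([(u-K[0,2])/K[0,0]*d,(v-K[1,2])/K[1,1]*d,d],-1)
    w=(c-t)@Rm; w[d==0]=np.nan; return w
def proj(n,P):
    K,Rm,t=cam(n); c=np.atleast_2d(P)@Rm.T+t; q=c@K.T; return q[:,:2]/q[:,2:]
def rel(P,rpy=None):
    "tool-axes normalised move from the measured pose to world point P"
    s=arm.get_state(); Rt=R.from_euler('xyz',s['orientation'])
    d=Rt.inv().apply(np.array(P)-s['tool_pos'])/0.15
    w=(Rt.inv()*R.from_euler('xyz',rpy)).as_rotvec()/(np.pi/4) if rpy is not None else np.zeros(3)
    return np.round(d,3),np.round(w,3)
E
cat > look.py <<'E'
from h import *
import sys
tag=sys.argv[1]
ims=[]
for n in ("top","side"):
    im,d=grab_frame(n); ims.append(im); np.save(f"{n}.npy",d); cv2.imwrite(f"pics/{n}_{tag}.png",im)
E
python3 look.py 0; python3 - <<'E'
from h import *
print(arm.get_state())
for n in ("top","side"):
    w=cloud(n,np.load(n+".npy"))
    K,Rm,t=cam(n); print(n,-Rm.T@t,Rm[2],K[0,0])
    for k in ("tub_stand","strainer","tray_mid","lid_a_mid","cap0_mid","jar","spray","brush","kidney"):
        for m in masks_of(k,n)[:4 if k=="cap0_mid" else 2]:
            p=w[m["mask"]]; p=p[~np.isnan(p[:,0])]
            print(k,round(m["confidence"],2),np.round(m["bbox"]),len(p),*(np.round(np.percentile(p,q,axis=0),3) for q in (3,50,97)) if len(p) else "")
E
```

```text
{'time_s': 0.1, 'joint_positions': array([-1.29219095,  0.53711424, -0.00445694,  1.53874035,  0.00258543,
        1.06728911, -0.07120463]), 'qd': array([ 0.0018071 , -0.00052753,  0.00055835, -0.00335012, -0.00117615,
       -0.00155178,  0.00189535]), 'tau': array([ 2.38394598e-03, -5.84568822e+01,  1.05174512e+00, -2.59773803e+01,
        1.26448990e-02,  4.68796701e-03, -2.90011735e-05]), 'tool_pos': array([0.21951986, 0.61122374, 0.23049832]), 'orientation': array([-3.14005007e+00,  9.21880762e-05,  2.79686305e+00]), 'force': array([-0.35636024,  0.03859997,  0.69768886]), 'moment': array([-0.07077692,  0.0285145 , -0.03500754]), 'grip_force': 0.0, 'finger_gap': 0.08542766437309532}
top [0.50379674 0.03606366 1.08585292] [ 0.0638779  -0.01769413 -0.99780085] 428.13283199403185
tub_stand 0.98 [132. 170. 307. 310.] 13358 [0.378 0.009 0.   ] [0.487 0.19  0.148] [0.622 0.358 0.229]
strainer 0.95 [135. 179. 304. 299.] 6160 [0.392 0.002 0.147] [0.523 0.11  0.151] [0.62  0.314 0.239]
tray_mid 0.86 [348. 186. 474. 318.] 11699 [ 0.338 -0.414 -0.   ] [ 0.474 -0.294  0.004] [ 0.614 -0.168
[... 1832 characters left out ...]
]
cap0_mid 0.16 [206. 194. 380. 420.] 21436 [0.379 0.044 0.002] [0.49  0.264 0.065] [0.623 0.367 0.234]
jar 0.58 [221. 149. 264. 216.] 2209 [ 0.721 -0.172  0.011] [ 0.758 -0.094  0.103] [ 0.812 -0.078  0.15 ]
jar 0.49 [272. 235. 288. 251.] 139 [0.554 0.115 0.154] [0.565 0.126 0.165] [0.576 0.132 0.172]
spray 0.83 [272. 133. 291. 184.] 862 [ 0.693 -0.287  0.008] [ 0.715 -0.263  0.081] [ 0.743 -0.253  0.161]
spray 0.57 [263. 218. 279. 236.] 177 [0.591 0.079 0.15 ] [0.601 0.095 0.164] [0.617 0.101 0.172]
brush 0.6 [181. 247. 237. 278.] 636 [0.695 0.083 0.001] [0.736 0.104 0.019] [0.824 0.125 0.022]
kidney 0.6 [139. 327. 201. 387.] 2690 [0.658 0.298 0.001] [0.714 0.342 0.005] [0.755 0.394 0.036]
```

View pics/top_0.png

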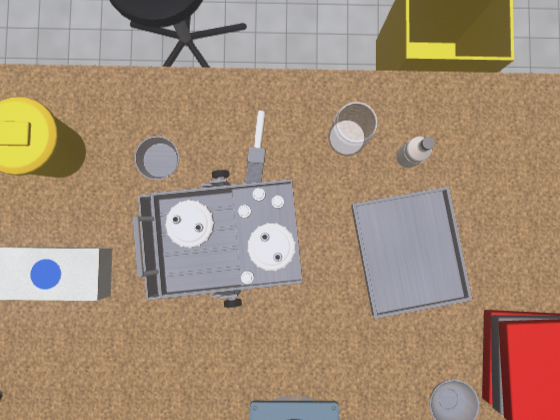

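View pics/side_0.png

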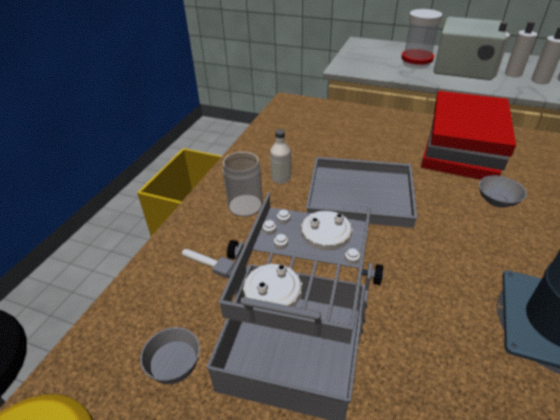

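Top view: handle bar at the left (col 143, rows 215–272), lid on the rods at (189,223), lid on the sheet at (271,246), caps at (259,194), (278,201), (245,211) and (247,277), knobs at (220,174) and (232,303), and the tray centred at (411,253). The side view shows the same layout, with the pouring end pointing at the tray. Next I fit the strainer and tray frames.

```bash
cat > meas.py <<'E'
from h import *
def bar(n,w):
    p=w.reshape(-1,3); p=p[~np.isnan(p[:,0])]
    m=(p[:,2]>.222)&(p[:,2]<.25)&(abs(p[:,0]-.5)<.13)&(p[:,1]>.2)&(p[:,1]<.37)
    return p[m]
def tray(n,w,lo=.028,hi=.05,box=(.3,.68,-.46,-.1)):
    p=w.reshape(-1,3); p=p[~np.isnan(p[:,0])]
    m=(p[:,2]>lo)&(p[:,2]<hi)&(p[:,0]>box[0])&(p[:,0]<box[1])&(p[:,1]>box[2])&(p[:,1]<box[3])
    return p[m]
if __name__=="__main__":
    for n in ("top","side"):
        w=cloud(n,np.load(n+".npy"))
        b=bar(n,w); r=cv2.minAreaRect(b[:,:2].astype(np.float32)*1000); print(n,"bar",len(b),r,np.percentile(b[:,2],[5,50,95]))
        q=tray(n,w); r=cv2.minAreaRect(q[:,:2].astype(np.float32)*1000); print("tray",len(q),r,np.percentile(q[:,2],[5,50,95]))
        k=w.reshape(-1,3); k=k[(k[:,2]>.14)&(k[:,2]<.185)&(k[:,1]>0)&(k[:,1]<.3)]
        for s,nm in ((k[:,0]>.632,"knob+"),(k[:,0]<.374,"knob-")):
            if s.any(): print(nm,s.sum(),k[s].mean(0),k[s].min(0),k[s].max(0))
        # pan deck outline
        p=w.reshape(-1,3); p=p[(p[:,2]>.143)&(p[:,2]<.2)&(p[:,1]>-.05)&(p[:,1]<.34)&(p[:,0]<.63)&(p[:,0]>.37)]
        print("pan",cv2.minAreaRect(p[:,:2].astype(np.float32)*1000))
        p=w.reshape(-1,3); s=(p[:,2]>.008)&(p[:,2]<.03)&(p[:,0]>.6)&(p[:,0]<.85)&(p[:,1]>.06)&(p[:,1]<.15)
        print("brush",cv2.minAreaRect(p[s][:,:2].astype(np.float32)*1000))
E
python3 meas.py
```

```text
top bar 435 ((487.4104309082031, 313.1785583496094), (120.20376586914062, 18.791885375976562), 6.138870716094971) [0.22653004 0.23933433 0.24230625]
tray 1403 ((477.28155517578125, -286.33233642578125), (284.92822265625, 246.258056640625), 11.060007095336914) [0.03472636 0.03868613 0.04199799]
knob+ 148 [0.64150654 0.16675818 0.17233214] [0.63200541 0.14913235 0.14681527] [0.65210343 0.18588315 0.18131377]
knob- 117 [0.36771209 0.13602658 0.17366297] [0.35947348 0.11822615 0.15608522] [0.37394667 0.1543787  0.18255485]
pan ((500.0048522949219, 149.43894958496094), (263.3017883300781, 300.8355712890625), 6.4305291175842285)
brush ((735.6000366210938, 98.22453308105469), (42.423946380615234, 187.0799102783203), 84.62311553955078)
side bar 685 ((489.4862060546875, 320.1748962402344), (120.59475708007812, 13.235190391540527), 6.107029914855957) [0.23407106 0.23993546 0.24239664]
tray 1105 ((480.2223205566406, -282.82037353515625), (285.02874755859375, 248.14280700683594), 11.110605239868164) [0.02906631 0.03777415 0.04133959]
knob+ 186 [0.64309724 0.17827867 0.1700642 ] [0.63263149 0.15349015 0.14559757] [0.65386845 0.19136686 0.18072823]
knob- 298 [0.21146623 0.08025528 0.16221689] [0.05954699 0.00105747 0.14010291] [0.37396094 0.15890362 0.18211107]
pan ((500.5107727050781, 155.75942993164062), (264.667724609375, 305.8653869628906), 5.500360488891602)
brush ((747.8302612304688, 101.0311279296875), (43.48161315917969, 170.69625854492188), 84.15281677246094)
```

```bash
cat > plan.py <<'E'
from h import *
def plan(wps,start=None,step=.145,ang=42,dec=2):
    "wps: (x,y,z,yaw_deg) tool down; prints one row per call and how many times to repeat it"
    s=arm.get_state(); p=np.array(s['tool_pos']); Ro=R.from_euler('xyz',s['orientation'])
    if start is not None: p=np.array(start[:3]); Ro=R.from_euler('xyz',[np.pi,0,np.radians(start[3])])
    for w in wps:
        Rt=R.from_euler('xyz',[np.pi,0,np.radians(w[3])]); T=np.array(w[:3])
        a=np.degrees((Ro.inv()*Rt).magnitude()); d=np.linalg.norm(T-p)
        n=max(1,int(np.ceil(max(d/step,a/ang)))); p0,rv,R0=p.copy(),(Ro.inv()*Rt).as_rotvec(),Ro
        for i in range(1,n+1):
            dd=np.round(Ro.inv().apply(p0+(T-p0)*i/n-p)/.15,dec)
            ww=np.round((Ro.inv()*(R0*R.from_rotvec(rv*i/n))).as_rotvec()/(np.pi/4),dec)
            rows=int(np.ceil(max(np.linalg.norm(dd)*.15/.05,np.degrees(np.linalg.norm(ww)*np.pi/4)/8.59)))
            p=p+Ro.apply(dd*.15); Ro=Ro*R.from_rotvec(ww*np.pi/4)
            print(dd.tolist()+ww.tolist(),"x",rows,"->",np.round(p,3),np.round(np.degrees(Ro.as_euler('xyz')[2]),1))
E
python3 - <<'E'
from plan import *
plan([(.30,.53,.36,130),(.53,.2,.38,80),(.53,-.15,.36,35),(.502,-.401,.2,11.1),(.502,-.401,.08,11.1)])
E
```

```text
[-0.34, -0.17, -0.43, -0.0, 0.0, 0.34] x 2 -> [0.259 0.571 0.296] 144.9
[-0.38, -0.06, -0.43, -0.0, 0.0, 0.33] x 2 -> [0.301 0.53  0.36 ] 130.1
[-0.89, -0.08, -0.04, 0.0, 0.0, 0.37] x 3 -> [0.377 0.421 0.366] 113.4
[-0.88, 0.17, -0.05, 0.0, 0.0, 0.37] x 3 -> [0.453 0.31  0.374] 96.8
[-0.79, 0.42, -0.04, 0.0, 0.0, 0.37] x 3 -> [0.53  0.199 0.38 ] 80.1
[-0.76, 0.13, 0.04, 0.0, 0.0, 0.33] x 3 -> [0.53  0.084 0.374] 65.3
[-0.71, 0.33, 0.05, 0.0, 0.0, 0.34] x 3 -> [ 0.53  -0.034  0.366] 50.0
[-0.59, 0.5, 0.04, 0.0, 0.0, 0.33] x 3 -> [ 0.531 -0.15   0.36 ] 35.1
[-0.37, 0.42, 0.36, 0.0, -0.0, 0.18] x 2 -> [ 0.522 -0.233  0.306] 27.0
[-0.31, 0.47, 0.35, 0.0, -0.0, 0.18] x 2 -> [ 0.512 -0.317  0.254] 18.9
[-0.25, 0.51, 0.36, 0.0, -0.0, 0.17] x 3 -> [ 0.502 -0.402  0.2  ] 11.3
[0.0, -0.0, 0.8, 0.0, -0.0, 0.0] x 3 -> [ 0.502 -0.402  0.08 ] 11.3
```

Call:
send_rows(
  motion=[
    [-0.34,-0.17,-0.43,0,0,0.34,1],
    [-0.34,-0.17,-0.43,0,0,0.34,1],
    [-0.34,-0.17,-0.43,0,0,0.34,1],
    [-0.34,-0.17,-0.43,0,0,0.34,1],
  ],
)

```text
time_s: 1.4
tool_pos: [0.2594, 0.5706, 0.2964]
orientation: [3.14, -0.0, 2.53]
force: [0.3, 1.1, -0.1]
finger_gap: 0.0854
grip_force: 0.0
```

Call:
send_rows(
  motion=[
    [-0.38,-0.06,-0.43,0,0,0.33,1],
    [-0.38,-0.06,-0.43,0,0,0.33,1],
    [-0.38,-0.06,-0.43,0,0,0.33,1],
    [-0.38,-0.06,-0.43,0,0,0.33,1],
  ],
)

```text
time_s: 1.8
tool_pos: [0.2996, 0.5308, 0.3595]
orientation: [-3.141, -0.0, 2.273]
force: [-0.5, -0.1, -0.9]
finger_gap: 0.0851
grip_force: 0.0
```

Call:
send_rows(
  motion=[
    [-0.89,-0.08,-0.04,0,0,0.37,1],
    [-0.89,-0.08,-0.04,0,0,0.37,1],
    [-0.89,-0.08,-0.04,0,0,0.37,1],
    [-0.89,-0.08,-0.04,0,0,0.37,1],
    [-0.89,-0.08,-0.04,0,0,0.37,1],
  ],
)

```text
time_s: 2.3
tool_pos: [0.3759, 0.4211, 0.3646]
orientation: [-3.139, 0.0, 1.983]
force: [-0.3, 0.7, -0.0]
finger_gap: 0.0851
grip_force: 0.0
```

Call:
send_rows(
  motion=[
    [-0.88,0.17,-0.05,0,0,0.37,1],
    [-0.88,0.17,-0.05,0,0,0.37,1],
    [-0.88,0.17,-0.05,0,0,0.37,1],
    [-0.88,0.17,-0.05,0,0,0.37,1],
    [-0.88,0.17,-0.05,0,0,0.37,1],
  ],
)

```text
time_s: 2.8
tool_pos: [0.452, 0.3114, 0.3727]
orientation: [-3.14, 0.0, 1.693]
force: [-0.2, 0.2, 0.5]
finger_gap: 0.0851
grip_force: 0.0
```

Call:
send_rows(
  motion=[
    [-0.79,0.42,-0.04,0,0,0.37,1],
    [-0.79,0.42,-0.04,0,0,0.37,1],
    [-0.79,0.42,-0.04,0,0,0.37,1],
    [-0.79,0.42,-0.04,0,0,0.37,1],
    [-0.79,0.42,-0.04,0,0,0.37,1],
  ],
)

```text
time_s: 3.3
tool_pos: [0.529, 0.2019, 0.3789]
orientation: [-3.14, -0.0, 1.402]
force: [0.0, -0.0, -0.2]
finger_gap: 0.0854
grip_force: 0.0
```

Call:
send_rows(
  motion=[
    [-0.76,0.13,0.04,0,0,0.33,1],
    [-0.76,0.13,0.04,0,0,0.33,1],
    [-0.76,0.13,0.04,0,0,0.33,1],
    [-0.76,0.13,0.04,0,0,0.33,1],
    [-0.76,0.13,0.04,0,0,0.33,1],
  ],
)

```text
time_s: 3.8
tool_pos: [0.5291, 0.0871, 0.3735]
orientation: [-3.14, -0.001, 1.145]
force: [0.1, 0.7, 0.3]
finger_gap: 0.0853
grip_force: 0.0
```

Call:
send_rows(
  motion=[
    [-0.71,0.33,0.05,0,0,0.34,1],
    [-0.71,0.33,0.05,0,0,0.34,1],
    [-0.71,0.33,0.05,0,0,0.34,1],
    [-0.71,0.33,0.05,0,0,0.34,1],
    [-0.71,0.33,0.05,0,0,0.34,1],
  ],
)

```text
time_s: 4.3
tool_pos: [0.5305, -0.0305, 0.366]
orientation: [-3.141, -0.001, 0.877]
force: [-0.2, 1.4, -0.7]
finger_gap: 0.0857
grip_force: 0.0
```

Call:
send_rows(
  motion=[
    [-0.59,0.5,0.04,0,0,0.33,1],
    [-0.59,0.5,0.04,0,0,0.33,1],
    [-0.59,0.5,0.04,0,0,0.33,1],
    [-0.59,0.5,0.04,0,0,0.33,1],
    [-0.59,0.5,0.04,0,0,0.33,1],
  ],
)

```text
time_s: 4.8
tool_pos: [0.5316, -0.1466, 0.3599]
orientation: [-3.14, -0.0, 0.618]
force: [0.0, -0.1, -0.1]
finger_gap: 0.0857
grip_force: 0.0
```

Call:
send_rows(
  motion=[
    [-0.37,0.42,0.36,0,0,0.18,1],
    [-0.37,0.42,0.36,0,0,0.18,1],
    [-0.37,0.42,0.36,0,0,0.18,1],
    [-0.37,0.42,0.36,0,0,0.18,1],
  ],
)

```text
time_s: 5.2
tool_pos: [0.5221, -0.2311, 0.3055]
orientation: [-3.14, 0.001, 0.474]
force: [0.5, 0.4, 0.3]
finger_gap: 0.0857
grip_force: 0.0
```

Call:
send_rows(
  motion=[
    [-0.31,0.47,0.35,0,0,0.18,1],
    [-0.31,0.47,0.35,0,0,0.18,1],
    [-0.31,0.47,0.35,0,0,0.18,1],
    [-0.31,0.47,0.35,0,0,0.18,1],
  ],
)

```text
time_s: 5.6
tool_pos: [0.5134, -0.3152, 0.2535]
orientation: [-3.14, -0.0, 0.333]
force: [0.6, 0.7, 0.8]
finger_gap: 0.0854
grip_force: 0.0
```

Call:
send_rows(
  motion=[
    [-0.25,0.51,0.36,0,0,0.17,1],
    [-0.25,0.51,0.36,0,0,0.17,1],
    [-0.25,0.51,0.36,0,0,0.17,1],
    [-0.25,0.51,0.36,0,0,0.17,1],
    [-0.25,0.51,0.36,0,0,0.17,1],
  ],
)

```text
time_s: 6.1
tool_pos: [0.5043, -0.399, 0.2008]
orientation: [-3.141, -0.003, 0.202]
force: [-0.5, 1.1, -0.3]
finger_gap: 0.0855
grip_force: 0.0
```

Call:
send_rows(
  motion=[
    [0,0.015,0.7,0,0,0,1],
    [0,0.015,0.7,0,0,0,1],
    [0,0.015,0.7,0,0,0,1],
    [0,0.015,0.7,0,0,0,1],
  ],
)

```text
time_s: 6.5
tool_pos: [0.5031, -0.4022, 0.0954]
orientation: [-3.141, -0.0, 0.2]
force: [-0.6, -0.9, 2.0]
finger_gap: 0.0852
grip_force: 0.0
```

Call:
send_rows(
  motion=[
    [0,0,0.54,0,0,0,1],
    [0,0,0.54,0,0,0,1],
    [0,0,0.54,0,0,0,1],
    [0,0,0.54,0,0,0,1],
    [0,0,0.54,0,0,0,0],
    [0,0,0.54,0,0,0,0],
    [0,0,0.54,0,0,0,0],
    [0,0,0.54,0,0,0,0],
  ],
  squeeze=50,
)

```text
time_s: 7.3
tool_pos: [0.5023, -0.4041, 0.0146]
orientation: [3.141, -0.001, 0.197]
force: [-0.2, -0.2, -0.2]
finger_gap: 0.028
grip_force: 0.0
```

Call:
send_rows(
  motion=[
    [0,0,0,0,0,0,0],
    [0,0,0,0,0,0,0],
    [0,0,0,0,0,0,0],
    [0,0,0,0,0,0,0],
  ],
)

```text
time_s: 7.7
tool_pos: [0.5019, -0.4025, 0.014]
orientation: [-3.139, -0.0, 0.197]
force: [-1.5, 3.4, 5.7]
finger_gap: 0.0059
grip_force: 48.8
```

```bash
python3 - <<'E'
from plan import *
import numpy as np
s=arm.get_state(); print(s['tool_pos'],s['orientation'],s['finger_gap'],s['grip_force'],s['force'])
im,d=grab_frame("top"); from meas import tray
w=cloud("top",d); q=tray("top",w); q=q[q[:,1]>-.36]; 
x,y,z=s['tool_pos']
plan([(.5226,-.166,z,6.2)],step=.12,dec=3)
E
```

```text
[ 0.5018582  -0.40248287  0.01396462] [-3.13877312e+00 -3.08812055e-05  1.97463309e-01] 0.005889937909087555 48.80344033241272 [-1.4612731   3.44570658  5.65445495]
[0.223, -0.759, 0.002, -0.002, 0.0, 0.057] x 3 -> [ 0.512 -0.284  0.014] 8.8
[0.188, -0.769, 0.001, -0.002, 0.0, 0.057] x 3 -> [ 0.523 -0.166  0.014] 6.2
```

Call:
send_rows(
  motion=[
    [0.04,-0.15,0,0,0,0.01,0],
    [0.08,-0.3,0,0,0,0.02,0],
    [0.13,-0.45,0,0,0,0.03,0],
    [0.18,-0.6,0,0,0,0.045,0],
    [0.223,-0.76,0,0,0,0.057,0],
    [0.223,-0.76,0,0,0,0.057,0],
  ],
)

```text
time_s: 8.35
tool_pos: [0.5131, -0.2819, 0.0139]
orientation: [-3.139, -0.0, 0.156]
force: [0.1, 6.2, 6.4]
finger_gap: 0.0063
grip_force: 50.5
```

Call:
send_rows(
  motion=[
    [0.04,-0.15,0,0,0,0.01,0],
    [0.08,-0.3,0,0,0,0.02,0],
    [0.11,-0.45,0,0,0,0.03,0],
    [0.15,-0.6,0,0,0,0.045,0],
    [0.19,-0.77,0,0,0,0.057,0],
    [0.19,-0.77,0,0,0,0.057,0],
    [0.19,-0.77,0,0,0,0.057,0],
  ],
)

```text
time_s: 9.05
tool_pos: [0.5238, -0.1633, 0.0139]
orientation: [-3.137, -0.0, 0.111]
force: [-0.5, 9.1, 6.2]
finger_gap: 0.0063
grip_force: 50.8
```

```bash
python3 look.py 1; python3 - <<'E'
from h import *
from meas import tray
s=arm.get_state(); print(s['tool_pos'],s['orientation'],s['force'])
O=np.array([.506,.153]); a=np.radians(6.2); X=np.array([np.cos(a),np.sin(a)]);Y=np.array([-X[1],X[0]])
for n in ("top","side"):
    w=cloud(n,np.load(n+".npy")); q=tray(n,w,.03,.046,(.33,.72,-.2,.08))
    l=np.c_[(q[:,:2]-O)@X,(q[:,:2]-O)@Y]; l=l[abs(l[:,0]-(-.018))<.16]
    print(n,np.percentile(l,[1,99],axis=0), cv2.minAreaRect(l.astype(np.float32)*1000))
E
```

```text
[ 0.52372309 -0.1632569   0.01388802] [-3.13596246e+00 -1.10754279e-04  1.10872117e-01] [0.39578627 9.15860382 6.45627517]
top [[-0.16217299 -0.32096411]
 [ 0.1233154  -0.07983617]] ((-22.55767822265625, -210.20216369628906), (186.12832641601562, 341.0842590332031), 72.53913116455078)
side [[-0.15882001 -0.31907346]
 [ 0.12419149 -0.07487295]] ((-16.632736206054688, -196.70294189453125), (284.3791198730469, 246.28564453125), 0.5362324118614197)
```

View pics/top_1.png

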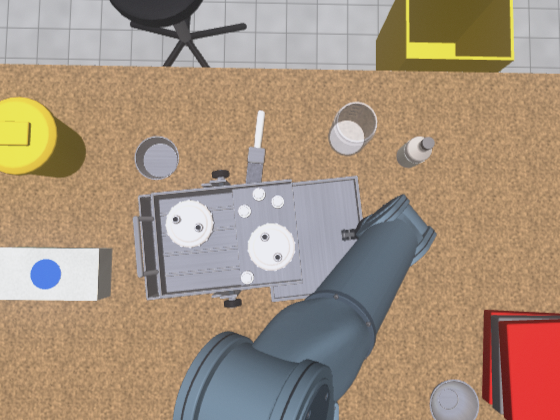

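Tray square under the lip (middle at x −18, y −197 mm in the strainer frame); in the top view its far edge is at col ~360 and the brush (256,165) is unmoved. Next: release, lift and go to the handle.

```bash
python3 - <<'E'
from plan import *
x,y,z=arm.get_state()['tool_pos']
plan([(x,y,.15,6.2),(.52,-.1,.29,6.2),(.505,.17,.36,6.2),(.489,.317,.31,6.2),(.489,.317,.216,6.2)])
E
```

```text
[0.0, -0.01, -0.91, -0.01, -0.0, 0.0] x 3 -> [ 0.524 -0.163  0.15 ] 6.4
[0.01, -0.21, -0.47, 0.0, -0.0, 0.0] x 2 -> [ 0.522 -0.131  0.221] 6.4
[0.01, -0.2, -0.46, 0.0, -0.0, 0.0] x 2 -> [ 0.52  -0.101  0.29 ] 6.4
[0.05, -0.9, -0.24, 0.0, -0.0, 0.0] x 3 -> [0.512 0.034 0.325] 6.4
[0.05, -0.9, -0.23, 0.0, -0.0, 0.0] x 3 -> [0.505 0.169 0.36 ] 6.4
[0.0, -0.5, 0.16, 0.0, -0.0, 0.0] x 2 -> [0.496 0.244 0.335] 6.4
[0.0, -0.49, 0.17, 0.0, -0.0, 0.0] x 2 -> [0.488 0.317 0.31 ] 6.4
[0.0, -0.0, 0.63, 0.0, -0.0, 0.0] x 2 -> [0.488 0.317 0.215] 6.4
```

Call:
send_rows(
  motion=[
    [0,0,0,0,0,0,1],
    [0,0,0,0,0,0,1],
    [0,0,0,0,0,0,1],
    [0,0,0,0,0,0,1],
    [0,0,0,0,0,0,1],
    [0,0,0,0,0,0,1],
  ],
)

```text
time_s: 9.75
tool_pos: [0.523, -0.1672, 0.0138]
orientation: [3.141, 0.0, 0.107]
force: [0.1, 0.4, 0.7]
finger_gap: 0.0853
grip_force: 0.0
```

Call:
send_rows(
  motion=[
    [0,0,-0.91,0,0,0,1],
    [0,0,-0.91,0,0,0,1],
    [0,0,-0.91,0,0,0,1],
    [0,0,-0.91,0,0,0,1],
  ],
)

```text
time_s: 10.15
tool_pos: [0.5259, -0.1686, 0.155]
orientation: [3.139, -0.008, 0.107]
force: [0.1, -0.0, -0.1]
finger_gap: 0.0851
grip_force: 0.0
```

Call:
send_rows(
  motion=[
    [0.02,-0.41,-0.93,0,0,0,1],
    [0.02,-0.41,-0.93,0,0,0,1],
    [0.02,-0.41,-0.93,0,0,0,1],
    [0.02,-0.41,-0.93,0,0,0,1],
    [0.02,-0.41,-0.93,0,0,0,1],
  ],
)

```text
time_s: 10.65
tool_pos: [0.5199, -0.1047, 0.2902]
orientation: [-3.141, -0.002, 0.11]
force: [-0.0, 0.3, -1.4]
finger_gap: 0.0853
grip_force: 0.0
```

Call:
send_rows(
  motion=[
    [0.05,-0.9,-0.24,0,0,0,1],
    [0.05,-0.9,-0.24,0,0,0,1],
    [0.05,-0.9,-0.24,0,0,0,1],
    [0.05,-0.9,-0.24,0,0,0,1],
  ],
)

```text
time_s: 11.05
tool_pos: [0.5121, 0.0355, 0.3247]
orientation: [-3.14, 0.002, 0.116]
force: [0.6, 0.4, -0.3]
finger_gap: 0.0855
grip_force: 0.0
```

Call:
send_rows(
  motion=[
    [0.05,-0.9,-0.23,0,0,0,1],
    [0.05,-0.9,-0.23,0,0,0,1],
    [0.05,-0.9,-0.23,0,0,0,1],
    [0.05,-0.9,-0.23,0,0,0,1],
  ],
)

```text
time_s: 11.45
tool_pos: [0.5047, 0.17, 0.3591]
orientation: [-3.141, 0.001, 0.116]
force: [-0.6, 0.2, -0.1]
finger_gap: 0.0854
grip_force: 0.0
```

Call:
send_rows(
  motion=[
    [0,-0.99,0.33,0,0,0,1],
    [0,-0.99,0.33,0,0,0,1],
    [0,-0.99,0.33,0,0,0,1],
    [0,-0.99,0.33,0,0,0,1],
    [0,-0.99,0.33,0,0,0,1],
    [0,-0.99,0.33,0,0,0,1],
  ],
)

```text
time_s: 12.05
tool_pos: [0.4903, 0.3091, 0.3103]
orientation: [3.14, 0.0, 0.104]
force: [0.6, -0.7, 0.4]
finger_gap: 0.0854
grip_force: 0.0
```

```bash
python3 - <<'E'
from plan import *
s=arm.get_state(); print(s['tool_pos'],s['orientation'],s['joint_positions'])
plan([(.489,.317,.216,6.2)])
E
```

```text
[0.49028258 0.30908318 0.31027036] [3.13960749e+00 4.46882492e-04 1.04027416e-01] [-1.30239978  0.46238348  0.9236057   1.67631315 -0.38965436  1.20147018
 -1.75206645]
[-0.0, -0.05, 0.63, 0.0, 0.0, -0.01] x 2 -> [0.489 0.316 0.216] 6.4
```

Call:
send_rows(
  motion=[
    [0,-0.03,0.3,0,0,0,1],
    [0,-0.03,0.63,0,0,0,1],
    [0,-0.03,0.63,0,0,0,1],
    [0,-0.03,0.63,0,0,0,1],
  ],
)

```text
time_s: 12.45
tool_pos: [0.4899, 0.3145, 0.2175]
orientation: [3.141, -0.0, 0.104]
force: [-0.4, -0.5, 1.0]
finger_gap: 0.0853
grip_force: 0.0
```

Call:
send_rows(
  motion=[
    [0,0,0,0,0,0,0],
    [0,0,0,0,0,0,0],
    [0,0,0,0,0,0,0],
    [0,0,0,0,0,0,0],
    [0,0,0,0,0,0,0],
    [0,0,0,0,0,0,0],
    [0,0,0,0,0,0,0],
  ],
  squeeze=40,
)

```text
time_s: 13.15
tool_pos: [0.4889, 0.3188, 0.217]
orientation: [-3.139, -0.001, 0.109]
force: [-0.2, 6.1, 3.9]
finger_gap: 0.0104
grip_force: 39.0
```

```bash
cat > arc.py <<'E'
from plan import *
O=np.array([.506,.153]); a=np.radians(6.2); Y=np.array([-np.sin(a),np.cos(a)])
def grip(t):
    y=.165*np.cos(t)-.075*np.sin(t); z=.16+.165*np.sin(t)+.075*np.cos(t)
    return np.r_[O+Y*y,z]
def arc(t0,ts,base=None):
    "rows (tool axes) of one call from tilt t0 through the tilts ts"
    Rt=R.from_euler('xyz',[np.pi,0,a])
    print([np.round(Rt.inv().apply(grip(t)-grip(t0))/.15,2).tolist() for t in ts])
E
python3 - <<'E'
from arc import *
s=arm.get_state(); print(s['tool_pos'],s['orientation'],s['force'],grip(0))
arc(0,[-.06,-.12,-.18,-.24,-.3,-.36,-.42,-.48]); arc(-.48,[-.52,-.56,-.58,-.58])
arc(-.58,[-.5,-.42,-.34,-.26,-.18,-.1,-.05,0])
E
```

```text
[0.48885043 0.31878775 0.2169883 ] [-3.13870042e+00 -9.30913309e-04  1.09334275e-01] [-0.22531462  6.14500267  3.9096135 ] [0.48818011 0.31703491 0.235     ]
[[0.0, -0.03, 0.07], [0.0, -0.05, 0.14], [0.0, -0.07, 0.21], [0.0, -0.09, 0.28], [0.0, -0.1, 0.35], [0.0, -0.11, 0.42], [0.0, -0.11, 0.49], [0.0, -0.11, 0.56]]
[[-0.0, 0.0, 0.05], [0.0, 0.01, 0.1], [0.0, 0.01, 0.12], [0.0, 0.01, 0.12]]
[[-0.0, -0.01, -0.1], [0.0, -0.01, -0.19], [0.0, -0.01, -0.29], [-0.0, 0.0, -0.39], [0.0, 0.02, -0.48], [-0.0, 0.05, -0.57], [-0.0, 0.07, -0.63], [-0.0, 0.09, -0.68]]
```

Call:
send_rows(
  motion=[
    [0,-0.03,0.07,0,0,0,0],
    [0,-0.05,0.14,0,0,0,0],
    [0,-0.07,0.21,0,0,0,0],
    [0,-0.09,0.28,0,0,0,0],
    [0,-0.1,0.35,0,0,0,0],
    [0,-0.11,0.42,0,0,0,0],
    [0,-0.11,0.49,0,0,0,0],
    [0,-0.11,0.56,0,0,0,0],
  ],
)

```text
time_s: 13.95
tool_pos: [0.4871, 0.3348, 0.1326]
orientation: [-3.14, -0.001, 0.109]
force: [-1.1, 5.1, 4.4]
finger_gap: 0.0104
grip_force: 41.5
```

Call:
send_rows(
  motion=[
    [0,0,0.05,0,0,0,0],
    [0,0.01,0.1,0,0,0,0],
    [0,0.01,0.12,0,0,0,0],
    [0,0.01,0.12,0,0,0,0],
    [0,0.01,0.12,0,0,0,0],
    [0,0.01,0.12,0,0,0,0],
    [0,0.01,0.12,0,0,0,0],
    [0,0.01,0.12,0,0,0,0],
  ],
)

```text
time_s: 14.75
tool_pos: [0.4872, 0.3331, 0.1139]
orientation: [-3.14, -0.001, 0.109]
force: [0.6, 7.2, -4.3]
finger_gap: 0.0103
grip_force: 41.1
```

```bash
python3 look.py 2; python3 - <<'E'
from h import *
s=arm.get_state(); print(s['tool_pos'],s['force'],s['finger_gap'])
a=cv2.imread("pics/side_2.png")[130:420,120:440]; b=cv2.imread("pics/top_2.png")[160:320,110:320]
a=cv2.resize(a,(440,399)); b=cv2.resize(b,(350,267)); b=cv2.copyMakeBorder(b,0,399-267,0,0,0)
cv2.imwrite("pics/c2.png",np.hstack([a,b]))
E
```

```text
[0.48721678 0.33313416 0.11389857] [ 1.1208112   7.34237811 -3.49918923] 0.010709784348377268
```

View pics/c2.png

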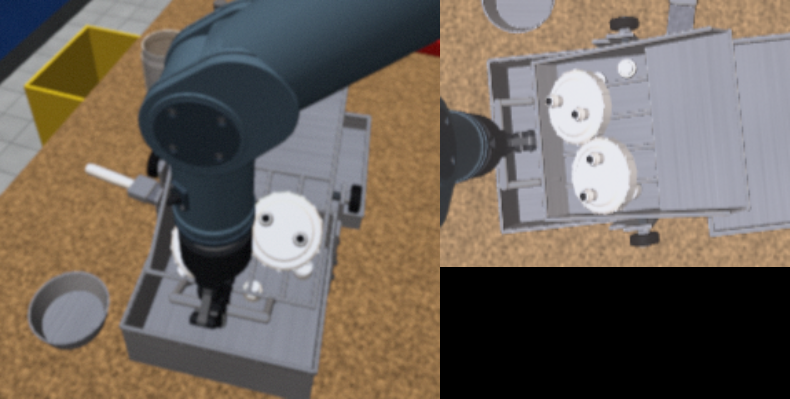

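```bash
cat > caps.py <<'E'
from h import *
O=np.array([.506,.153]); a=np.radians(6.2); X=np.array([np.cos(a),np.sin(a)]);Y=np.array([-X[1],X[0]])
def caps():
  for n in ("top","side"):
    im,d=grab_frame(n); w=cloud(n,d)
    # white plastic pixels = bright; connected components inside the strainer/tub region
    l=np.dstack([(w[...,:2]-O)@X,(w[...,:2]-O)@Y,w[...,2]])
    m=(im.min(2)>150)&(abs(l[...,0])<.115)&(l[...,1]>-.34)&(l[...,1]<.21)&(l[...,2]<.26)
    k,lab,st,_=cv2.connectedComponentsWithStats(m.astype(np.uint8),connectivity=4)
    for i in range(1,k):
        if st[i,4]>15:
            p=l[lab==i]; print(n,st[i].tolist(),np.round(np.nanmedian(p,0),3),"z",np.round(np.nanpercentile(p[:,2],[5,95]),3))
    for c in find_in("cap0_mid",n):
        if c["confidence"]>.3: print("  net",round(c["confidence"],2),np.round(c["bbox"]))
caps()
E
python3 caps.py
```

```text
top [185, 178, 79, 16, 107] [ 0.107 -0.013  0.207] z [0.152 0.252]
top [174, 178, 190, 111, 16385] [-0.    -0.097  0.103] z [0.001 0.225]
top [356, 180, 13, 93, 240] [-0.003 -0.318  0.039] z [0.035 0.042]
top [147, 197, 130, 96, 1370] [-0.028  0.175  0.004] z [-0.     0.212]
top [139, 201, 8, 36, 94] [0.05  0.182 0.138] z [0.086 0.142]
top [143, 255, 7, 20, 81] [-0.043  0.18   0.14 ] z [0.086 0.143]
side [304, 268, 51, 61, 2434] [-0.057  0.058  0.14 ] z [0.026 0.161]
side [244, 296, 14, 35, 185] [0.083 0.099 0.109] z [0.008 0.124]
side [303, 333, 8, 10, 62] [-0.022  0.073  0.023] z [0.003 0.083]
side [297, 334, 4, 7, 21] [-0.007  0.074  0.02 ] z [0.002 0.078]
  net 0.53 [299. 334. 310. 349.]
```

```bash
sed -i 's/im.min(2)>150/im.min(2)>195/' caps.py; python3 - <<'E'
from h import *
O=np.array([.506,.153]); a=np.radians(6.2); X=np.array([np.cos(a),np.sin(a)]);Y=np.array([-X[1],X[0]])
for n,pts in (("top",[(222,201),(206,205),(227,274)]),("side",[(341,325),(303,339)])):
    w=cloud(n,np.load(n+".npy"))
    for u,v in pts:
        p=w[v-2:v+3,u-2:u+3].reshape(-1,3); q=np.nanmedian(p,0)
        print(n,u,v,np.round([(q[:2]-O)@X,(q[:2]-O)@Y,q[2]],3),np.round(np.nanmin(p[:,2]),3),np.round(np.nanmax(p[:,2]),3))
E
python3 caps.py
```

```text
top 222 201 [0.094 0.019 0.024] 0.019 0.028
top 206 205 [0.088 0.059 0.022] 0.001 0.134
top 227 274 [-0.082  0.016  0.031] 0.022 0.162
side 341 325 [-0.085  0.029  0.025] 0.023 0.116
side 303 339 [-0.02   0.082  0.026] 0.021 0.11
top [217, 195, 10, 11, 87] [0.096 0.021 0.021] z [0.014 0.025]
top [175, 201, 50, 87, 2236] [-0.012  0.063  0.137] z [0.108 0.161]
top [203, 203, 6, 6, 16] [0.088 0.06  0.022] z [0.002 0.051]
top [226, 269, 8, 11, 63] [-0.088  0.016  0.024] z [0.019 0.027]
side [304, 270, 50, 55, 1955] [-0.055  0.057  0.143] z [0.119 0.162]
side [245, 297, 10, 33, 109] [0.083 0.098 0.111] z [0.024 0.124]
side [338, 320, 10, 8, 49] [-0.088  0.025  0.024] z [0.021 0.026]
side [304, 335, 5, 7, 27] [-0.021  0.072  0.024] z [0.022 0.025]
  net 0.36 [139. 328. 199. 386.]
```

All four caps lie on the tub floor (tops at about 24 mm, seen at (0.096,0.021), (0.088,0.060), (−0.088,0.020) and (−0.021,0.075) in the strainer frame). Both lids are against the handle end. Now I tip the other way, slowly past 0.3 rad.

```bash
python3 - <<'E'
from arc import *
print(arm.get_state()['tool_pos'],grip(-.58))
arc(-.58,np.arange(-.5,.07,.08)); arc(.06,[.1,.14,.18,.22,.25,.28,.31,.34]); arc(.34,np.arange(.36,.505,.02)); arc(.5,np.arange(.52,.665,.02)); arc(.66,np.arange(.68,.79,.02))
E
```

```text
[0.48721723 0.33313578 0.11389764] [0.48665536 0.33107046 0.13231075]
[[-0.0, -0.01, -0.1], [0.0, -0.01, -0.19], [0.0, -0.01, -0.29], [-0.0, 0.0, -0.39], [0.0, 0.02, -0.48], [-0.0, 0.05, -0.57], [0.0, 0.08, -0.66], [0.0, 0.13, -0.75]]
[[-0.0, 0.02, -0.04], [-0.0, 0.05, -0.08], [-0.0, 0.08, -0.12], [-0.0, 0.1, -0.16], [-0.0, 0.13, -0.19], [-0.0, 0.15, -0.22], [-0.0, 0.17, -0.25], [-0.0, 0.2, -0.27]]
[[0.0, 0.02, -0.02], [-0.0, 0.03, -0.03], [-0.0, 0.05, -0.05], [-0.0, 0.07, -0.07], [-0.0, 0.09, -0.08], [0.0, 0.11, -0.1], [0.0, 0.13, -0.11], [-0.0, 0.14, -0.13]]
[[0.0, 0.02, -0.01], [0.0, 0.04, -0.03], [0.0, 0.06, -0.04], [-0.0, 0.08, -0.05], [0.0, 0.1, -0.07], [0.0, 0.12, -0.08], [0.0, 0.14, -0.09], [0.0, 0.16, -0.1]]
[[0.0, 0.02, -0.01], [0.0, 0.04, -0.02], [-0.0, 0.07, -0.03], [-0.0, 0.09, -0.04], [0.0, 0.11, -0.05], [0.0, 0.13, -0.06]]
```

Call:
send_rows(
  motion=[
    [0,-0.01,-0.1,0,0,0,0],
    [0,-0.01,-0.19,0,0,0,0],
    [0,-0.01,-0.29,0,0,0,0],
    [0,0,-0.39,0,0,0,0],
    [0,0.02,-0.48,0,0,0,0],
    [0,0.05,-0.57,0,0,0,0],
    [0,0.08,-0.66,0,0,0,0],
    [0,0.13,-0.75,0,0,0,0],
  ],
)

```text
time_s: 16.05
tool_pos: [0.4894, 0.3139, 0.2272]
orientation: [-3.139, -0.001, 0.109]
force: [1.5, 8.5, -3.3]
finger_gap: 0.0106
grip_force: 39.0
```

Call:
send_rows(
  motion=[
    [0,0.02,-0.04,0,0,0,0],
    [0,0.05,-0.08,0,0,0,0],
    [0,0.08,-0.12,0,0,0,0],
    [0,0.1,-0.16,0,0,0,0],
    [0,0.13,-0.19,0,0,0,0],
    [0,0.15,-0.22,0,0,0,0],
    [0,0.17,-0.25,0,0,0,0],
    [0,0.2,-0.27,0,0,0,0],
  ],
)

```text
time_s: 16.85
tool_pos: [0.4926, 0.2857, 0.2681]
orientation: [-3.136, -0.002, 0.11]
force: [-0.2, 13.4, 4.2]
finger_gap: 0.0102
grip_force: 39.5
```

Call:
send_rows(
  motion=[
    [0,0.02,-0.02,0,0,0,0],
    [0,0.03,-0.03,0,0,0,0],
    [0,0.05,-0.05,0,0,0,0],
    [0,0.07,-0.07,0,0,0,0],
    [0,0.09,-0.08,0,0,0,0],
    [0,0.11,-0.1,0,0,0,0],
    [0,0.13,-0.11,0,0,0,0],
    [0,0.14,-0.13,0,0,0,0],
  ],
)

```text
time_s: 17.65
tool_pos: [0.495, 0.265, 0.2879]
orientation: [-3.136, -0.002, 0.11]
force: [0.7, 8.2, 0.4]
finger_gap: 0.0101
grip_force: 38.9
```

```bash
python3 look.py 3; python3 - <<'E'
from arc import *
s=arm.get_state(); print(s['tool_pos'],s['force'],s['finger_gap'],grip(.5),s['joint_positions'])
a=cv2.imread("pics/side_3.png")[130:420,120:440]; b=cv2.imread("pics/top_3.png")[160:320,110:380]
a=cv2.resize(a,(400,363)); b=cv2.resize(b,(395,234)); b=cv2.copyMakeBorder(b,0,363-234,0,0,0)
cv2.imwrite("pics/c3.png",np.hstack([a,b]))
E
```

```text
[0.49507451 0.2644881  0.28836305] [-2.22849473  8.44978051  8.65131719] 0.010241281212978135 [0.4942449  0.26120757 0.30492391] [-1.25047524  0.44332633  0.92437554  1.755248   -0.39255657  1.13529639
 -1.66514917]
```

View pics/c3.png

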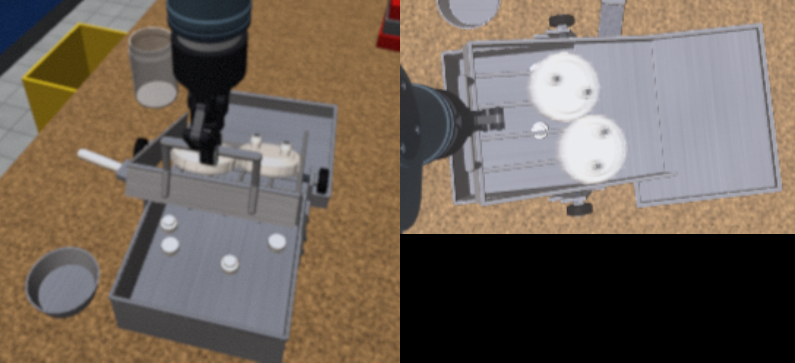

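All four caps show in the tub (side crop (168,221), (170,244), (229,263), (277,241)). Both lids are at mid-pan, at (565,87) and (592,148) in the top crop. Continuing the tip.

Call:
send_rows(
  motion=[
    [0,0.02,-0.01,0,0,0,0],
    [0,0.04,-0.03,0,0,0,0],
    [0,0.06,-0.04,0,0,0,0],
    [0,0.08,-0.05,0,0,0,0],
    [0,0.1,-0.07,0,0,0,0],
    [0,0.12,-0.08,0,0,0,0],
    [0,0.14,-0.09,0,0,0,0],
    [0,0.16,-0.1,0,0,0,0],
  ],
)

```text
time_s: 18.55
tool_pos: [0.4977, 0.2418, 0.3036]
orientation: [-3.135, -0.002, 0.111]
force: [-2.5, 11.7, 10.7]
finger_gap: 0.011
grip_force: 40.5
```

Call:
send_rows(
  motion=[
    [0,0.02,-0.01,0,0,0,0],
    [0,0.04,-0.02,0,0,0,0],
    [0,0.07,-0.03,0,0,0,0],
    [0,0.09,-0.04,0,0,0,0],
    [0,0.11,-0.05,0,0,0,0],
    [0,0.13,-0.06,0,0,0,0],
    [0,0.13,-0.06,0,0,0,0],
    [0,0.13,-0.06,0,0,0,0],
  ],
)

```text
time_s: 19.35
tool_pos: [0.5001, 0.2208, 0.3127]
orientation: [-3.137, -0.002, 0.109]
force: [-2.4, 9.4, 13.1]
finger_gap: 0.0104
grip_force: 41.4
```

```bash
python3 look.py 4; python3 - <<'E'
from arc import *
s=arm.get_state(); print(s['tool_pos'],s['force'],grip(.78))
a=cv2.imread("pics/side_4.png")[130:420,120:440]; b=cv2.imread("pics/top_4.png")[160:320,110:380]
a=cv2.resize(a,(400,363)); b=cv2.resize(b,(395,234)); b=cv2.copyMakeBorder(b,0,363-234,0,0,0)
cv2.imwrite("pics/c4.png",np.hstack([a,b]))
arc(.78,np.arange(.7,.13,-.08)); arc(.14,[.1,.06,.03,0])
E
python3 caps.py
```

```text
[0.50009848 0.220771   0.31272325] [-2.76118648  8.69481059 12.87485089] [0.49902813 0.21717719 0.32935962]
[[-0.0, -0.09, 0.04], [0.0, -0.17, 0.08], [0.0, -0.26, 0.13], [0.0, -0.33, 0.19], [-0.0, -0.41, 0.26], [-0.0, -0.47, 0.33], [0.0, -0.53, 0.4], [-0.0, -0.59, 0.48]]
[[-0.0, -0.03, 0.04], [0.0, -0.05, 0.08], [0.0, -0.07, 0.12], [0.0, -0.08, 0.15]]
top [297, 190, 41, 41, 1210] [ 0.049 -0.212  0.027] z [0.021 0.031]
top [217, 195, 10, 11, 86] [0.096 0.021 0.021] z [0.013 0.025]
top [199, 203, 10, 5, 36] [0.088 0.067 0.022] z [0.002 0.025]
top [199, 210, 10, 5, 30] [0.071 0.068 0.023] z [0.02  0.027]
top [304, 233, 41, 42, 1252] [-0.06  -0.22   0.027] z [0.021 0.032]
top [200, 244, 11, 6, 32] [-0.016  0.07   0.022] z [0.014 0.026]
top [223, 270, 11, 10, 88] [-0.087  0.02   0.023] z [0.019 0.027]
side [282, 224, 38, 23, 472] [ 0.041 -0.197  0.028] z [0.025 0.031]
side [333, 226, 32, 27, 537] [-0.062 -0.206  0.028] z [0.024 0.031]
side [250, 303, 9, 6, 38] [0.099 0.023 0.024] z [0.021 0.025]
side [336, 318, 12, 10, 88] [-0.084  0.021  0.024] z [0.021 0.026]
side [250, 320, 12, 10, 89] [0.083 0.068 0.023] z [0.022 0.026]
side [299, 335, 9, 7, 48] [-0.017  0.074  0.024] z [0.021 0.026]
  net 0.46 [298. 332. 310. 349.]
```

View pics/c4.png

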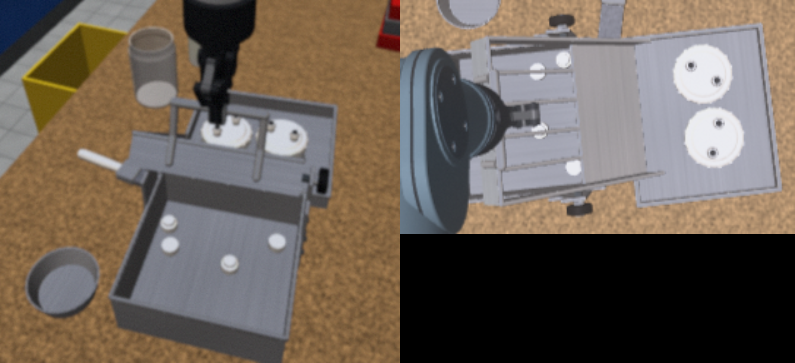

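Both lids lie flat near the middle of the tray (top crop (703,74) and (713,137)), and the four caps are still in the tub. I level the strainer, check its tilt from the pose, release and retreat upward.

Call:
send_rows(
  motion=[
    [0,-0.09,0.04,0,0,0,0],
    [0,-0.17,0.08,0,0,0,0],
    [0,-0.26,0.13,0,0,0,0],
    [0,-0.33,0.19,0,0,0,0],
    [0,-0.41,0.26,0,0,0,0],
    [0,-0.47,0.33,0,0,0,0],
    [0,-0.53,0.4,0,0,0,0],
    [0,-0.59,0.48,0,0,0,0],
  ],
)

```text
time_s: 20.45
tool_pos: [0.4903, 0.3059, 0.2395]
orientation: [-3.142, -0.0, 0.107]
force: [-1.0, -0.7, 6.9]
finger_gap: 0.0108
grip_force: 43.9
```

Call:
send_rows(
  motion=[
    [0,-0.03,0.04,0,0,0,0],
    [0,-0.05,0.08,0,0,0,0],
    [0,-0.07,0.12,0,0,0,0],
    [0,-0.08,0.15,0,0,0,0],
    [0,-0.08,0.15,0,0,0,0],
    [0,-0.08,0.15,0,0,0,0],
    [0,-0.08,0.15,0,0,0,0],
  ],
)

```text
time_s: 21.15
tool_pos: [0.4889, 0.3182, 0.2164]
orientation: [-3.141, -0.001, 0.108]
force: [2.1, 5.4, -1.5]
finger_gap: 0.0106
grip_force: 43.9
```

Call:
send_rows(
  motion=[
    [0,0,0,0,0,0,1],
    [0,0,0,0,0,0,1],
    [0,0,0,0,0,0,1],
    [0,0,0,0,0,0,1],
    [0,0,0,0,0,0,1],
    [0,0,0,0,0,0,1],
  ],
)

```text
time_s: 21.75
tool_pos: [0.4887, 0.318, 0.2163]
orientation: [3.141, 0.0, 0.107]
force: [0.1, -0.6, 0.1]
finger_gap: 0.0852
grip_force: 0.0
```

Call:
send_rows(
  motion=[
    [0,0,-0.3,0,0,0,1],
    [0,0,-0.6,0,0,0,1],
    [0,0,-0.9,0,0,0,1],
    [0,0,-0.9,0,0,0,1],
    [0,0,-0.9,0,0,0,1],
    [0,0,-0.9,0,0,0,1],
  ],
)

```text
time_s: 22.35
tool_pos: [0.488, 0.318, 0.3502]
orientation: [3.141, 0.002, 0.108]
force: [-1.0, -0.0, 0.4]
finger_gap: 0.0854
grip_force: 0.0
```

```bash
python3 look.py 5; python3 caps.py; python3 - <<'E'
from h import *
from meas import bar
for n in ("top","side"):
    b=bar(n,cloud(n,np.load(n+".npy")))
    if len(b): print(n,len(b),np.percentile(b,[5,50,95],axis=0).round(3).tolist())
a=cv2.imread("pics/side_5.png")[130:420,120:440]; b=cv2.imread("pics/top_5.png")[90:320,110:450]
a=cv2.resize(a,(400,363)); b=cv2.resize(b,(395,267)); b=cv2.copyMakeBorder(b,0,363-267,0,0,0)
cv2.imwrite("pics/c5.png",np.hstack([a,b])); print(arm.get_state()['force'])
E
```

```text
top [297, 190, 40, 41, 1189] [ 0.049 -0.212  0.027] z [0.022 0.031]
top [217, 195, 10, 11, 83] [0.096 0.021 0.021] z [0.014 0.026]
top [199, 203, 10, 6, 46] [0.086 0.067 0.023] z [0.008 0.026]
top [201, 211, 7, 4, 16] [0.069 0.066 0.024] z [0.021 0.148]
top [305, 234, 40, 41, 1209] [-0.06  -0.22   0.027] z [0.022 0.031]
top [200, 244, 11, 6, 44] [-0.014  0.072  0.019] z [0.014 0.024]
top [223, 269, 11, 11, 90] [-0.087  0.019  0.023] z [0.02  0.028]
  net 0.44 [200. 245. 212. 257.]
side [336, 317, 12, 7, 53] [-0.083  0.016  0.023] z [0.022 0.025]
side [250, 324, 12, 7, 57] [0.082 0.073 0.023] z [0.022 0.025]
side [298, 335, 11, 11, 77] [-0.017  0.076  0.023] z [0.017 0.025]
  net 0.54 [296. 334. 310. 351.]
top 332 [[0.431, 0.303, 0.227], [0.47, 0.314, 0.24], [0.543, 0.323, 0.244]]
side 683 [[0.435, 0.313, 0.235], [0.487, 0.321, 0.241], [0.542, 0.329, 0.243]]
[-0.11388305 -0.00080686  0.43584169]
```

View pics/c5.png

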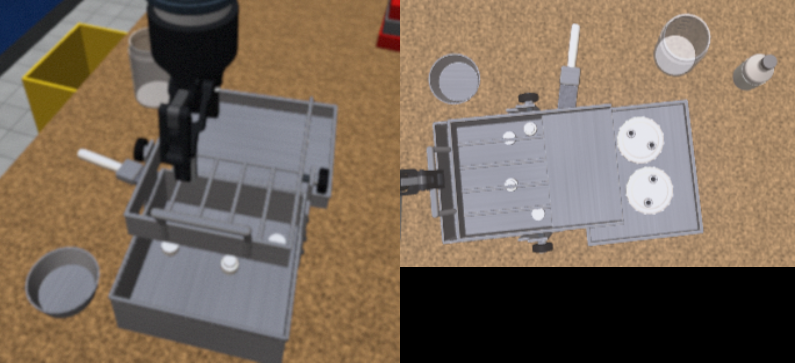

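The strainer is level (handle at z ≈ 0.24, as at the start). The lids are in the tray, the caps are in the tub, the other things on the bench have not moved, and the gripper is clear. Handing in.

```bash
python3 -c "
from workcell import workorder
print(workorder.finish_job())"
```

```text
the job is handed in; nothing more can be done
None
```

I handed in the job at about 22 s of the 70 s: all four caps are in the tub, both lids are in the drying tray, the strainer is level and the gripper is clear, though the hand-in gave no verdict.

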